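Tap the stop slide up to the red pointer

TASK

Set the blue stop slide on its rail so that the white line across it is level with the tip of the red pointer beside the rail. It is stiff, so nudge it along in several small taps, letting it come to rest between taps while it is still clearly short of the pointer, and do not run it past the pointer. Leave the dark grey slide on the other rail where it is.

Things in the scene. Friction and masses are not known exactly. Their poses are not given: they have to be found in the camera images.
- stop_slide (a joint): Position of the blue slide on its rail, m: 0 to 0.215, growing towards the pointer (the robot's left, +y, when the rail is not turned), which is 55 to 160 mm on from the start. Dry friction about 5 N plus 30 N per m/s, no spring: it stays where it is left. The rail is fixed, aluminium, 50 mm wide, 338 long, 22 high (end caps 23.5), turned up to 12 degrees about the vertical.
- stop_line (a point): Middle of the white line on top of the blue slide = centre of its top face, 65 mm above the bench. y: along the rail the way it must go; x: across the rail, away from the robot; z up. Block 44 mm in x, 40 in y, 42 high, on the rail; the flat end face to tap is 20 mm behind the line (-y), the rail behind it is clear. A 16 mm brass thumbscrew sticks out 14 mm from its -x side.
- mark_tip (a point): Tip of the red pointer, 58 mm above the bench, 31 mm to the +x side of the rail's centre line; axes as for the stop line. The line is level with the tip when its y in this frame is 0; negative is short. Fixed red post 22 mm square, 66 mm high overall, beside the rail, its cone pointing to the rail; it does not reach into the slide's path.
- spare_line (a point): Centre of the top face of the dark grey slide, same size, 65 mm above the bench, on a second identical rail without a pointer; to be left alone. Either rail may be the one nearer the robot; their centres are about 130 to 200 mm apart in x.
Things that resemble listed ones, but are neither listed nor needed, are in the scene too. Of the things that look like the part that bears mark_tip, the middle-sized one is meant.

How it is judged:
By the outcome, as a careful person would: the job done as asked, in the order asked, and still so for the second after the job is handed in, with the robot touching nothing.
It also fails if it takes over 40 s, if anything falls off the work surface, if the arm or the gripper's body presses on something with over 40 N, if the wrist force passes 120 N, or if a joint passes its speed limit or range.

ROBOT

A 6-joint arm with a two-finger parallel gripper is mounted at the origin on the work surface. World frame = base frame: x ahead of the robot, y to its left, z up, the work surface at z = 0. Lengths are in m, angles in rad, forces in N, time in s.
With the tool pointing down it reaches from about 0.15 to 0.775 m from the base axis. Payload 6.1 kg.
Tool frame: the origin (TCP) lies midway between the tips of the shut fingers; the grasp point (between the pads) lies 19 mm behind it; z points along the fingers, y is the line along which they close (so a half turn about z gives the same grasp; the last joint's range is limited). The gripper opens to 85 mm and grips with 20 to 120 N. Pads are 22 mm wide; open, the fingers measure 114 mm over their backs; the gripper's body (76 mm by 85 mm) begins 54 mm behind the grasp point. The pads swing forward as they close: fully open they stand 13 mm farther back than shut.
Start: joints at [-1.228, 0.126, -0.04, 1.405, 0, 1.571], TCP at [0.176, -0.494, 0.231] pointing down, gripper open.
Joint ranges: [-2.72, 2.72], [-0.95, 1.95], [-1.27, 1.35], [-1.78, 2.02], [-1.46, 1.47], [-3.14, 3.14]. Speed limits (rad/s): [2.39, 2.39, 3.01, 3.14, 3.14, 3.14].

INTERFACE

Orientations are given as a unit quaternion [w, x, y, z].
In Python, from rig import bot gives the robot as it stands.
- The arm moves only by the tool send_rows, never from a script. Its argument "increments" is a list that holds one entry, the list of rows, each a list of 7 numbers: the closure, from 0 (fully open) to 1 (shut), then the shift along the tool's x, y, z normalised to -1 to 1, where 1 is 120 mm, then the turn, a rotation vector about the tool's x, y, z normalised to -1 to 1, where 1 is 180 degrees. In form: [[[jaw, dx, dy, dz, ax, ay, az], ...]]. A call has 1 to 8 rows; each row shifts and turns the commanded pose from where the row before left it, along the tool's axes as they then stand; what a row does not reach is not made up. A row lasts 1/10 s, in which the tool goes at most 50 mm and 8.59 degrees, less where a joint would pass 70% of its speed; a pose out of reach is approached as far as the arm can. A call with a number of a shift or a turn outside -1 to 1 is refused whole. A call with a gripper value outside its range is refused whole. The fingers move at their own pace and stop on an object; "force" is the grip in N (left out, the last holds). Time passes only in rows, so rows that do not move let the fingers close. It gives the time, the measured TCP pose, the force, the opening and the grip force at its end, in the units of the state.
- bot.sense(): the state, without advancing time (a new reading comes with each control period).
- bot.capture(name): name is "side" or "top" or "wrist"; returns the picture (420x560x3 uint8, red, green, blue); there is no depth.
- bot.get_calibration(name): a dict with "vfov" (degrees; the focal length in pixels is half the picture's height over the tangent of half this angle, whatever the lens; pixels are square), "cx", "cy" (the principal point, pixels), "k1" (the pictures are not rectified: a ray, as slopes to the right and down, at radius r is drawn at 1 + k1 r^2 times it, then the intrinsics apply), "camera_from_world" (4x4, takes a point from world to camera coordinates). Camera axes: x right, y up, looking along -z (the intrinsics and any distortion apply to the point x, -y, -z); pixel columns grow to the right and rows downward; lengths in m; the calibration is good to about 2 mm. A picture is of the moment at which its call begins: read the wrist's pose just before it. get_calibration takes no time and is no camera call; for the wrist camera it gives the pose at the moment of the call.
- bot.finish_job(): hands the job in; it is judged then, once.
The state is a dict: "time": time; "qpos": joint angles; "qvel": joint speeds; "joint_torque": joint torques, N m; "tcp_pos": TCP position; "tool_rot": TCP orientation; "contact_force": force on the tool from outside, world axes, zero at the start; "moment": the same for the moment, N m; "width": finger opening in m; "gripper_force": force on a finger pad.
Only numpy, scipy, OpenCV 4.12 (cv2) and the standard library are available. Lean on these libraries where they do the work, as an engineer would, in place of code of your own. Each camera call takes 0.05 s, during which the arm holds its last target. There are 200 camera calls.

## Working session

There is one attempt and no reset: what is moved stays moved. The work goes in short steps, Python scripts to look and compute and a tool call to move; the robot and the scene stay as the last step left them, time stands still between calls to the robot, and variables do not carry over. Pictures are saved under pics/ and viewed, at most 13 in all, crops included, and the job is handed in when it is done.

Besides the shell and the picture viewer there is one more tool, called as a command line: name --argument value ..., lists and objects as JSON in quotes. send_rows: Moves the arm, as the interface text tells. Its arguments: {"type":"object","properties":{"increments":{"type":"array"},"force":{"type":"number"}},"required":["increments"]}

```bash
mkdir -p pics; cat > h.py <<'E'
import numpy as np, cv2
from rig import bot
def cal(n):
    c=bot.get_calibration(n); f=210/np.tan(np.radians(c['vfov'])/2)
    return f,c['cx'],c['cy'],c['k1'],np.array(c['camera_from_world'])
def proj(c,P):
    f,cx,cy,k,T=c; p=T[:3,:3]@np.array(P)+T[:3,3]; s=np.array([p[0],-p[1]])/-p[2]
    s=s*(1+k*(s@s)); return np.array([cx+f*s[0],cy+f*s[1]])
def ray(c,uv):
    f,cx,cy,k,T=c; d=np.array([(uv[0]-cx)/f,(uv[1]-cy)/f]); s=d.copy()
    for _ in range(30): s=d/(1+k*(s@s))
    R=T[:3,:3]; return -R.T@T[:3,3], R.T@np.array([s[0],-s[1],-1])
def onz(c,uv,z):
    o,d=ray(c,uv); return o+d*(z-o[2])/d[2]
def save(img,n): cv2.imwrite('pics/'+n,cv2.cvtColor(img,cv2.COLOR_RGB2BGR))
E
python3 - <<'E'
from h import *
for n in('top','side'):
    i=bot.capture(n); np.save(n+'0.npy',i); save(i,n+'0.png')
    c=cal(n); print(n,c[:4],-c[4][:3,:3].T@c[4][:3,3])
print(bot.sense())
E
```

```text
top (np.float64(532.7132368258428), 284.0411882281779, 211.66299876937322, -0.09418703406097265) [ 0.34875305 -0.07773705  0.94553634]
side (np.float64(535.1355907082734), 275.0914156701628, 212.98723859614793, -0.051079880699602516) [ 0.42840966 -0.66303822  0.7288261 ]
{'time': 0.1, 'qpos': array([-1.22801226e+00,  1.26330262e-01, -4.05396562e-02,  1.40541543e+00,
        1.36711587e-05,  1.57081163e+00]), 'qvel': array([-0.0002514 ,  0.00069902,  0.00311209, -0.00034318, -0.00040724,
        0.00047991]), 'joint_torque': array([-1.58197880e-03, -4.36903203e+01,  3.53605735e+01,  1.37202177e-02,
       -5.24178017e-05,  1.86854231e-05]), 'tcp_pos': array([ 0.17633097, -0.49408886,  0.23058586]), 'tool_rot': array([-7.34765166e-04,  9.85349337e-01,  1.70546561e-01, -1.20249223e-04]), 'contact_force': array([ 0.62471172, -0.2311194 , -0.07674466]), 'moment': array([-0.07636697,  0.04144674, -0.0014714 ]), 'gripper_force': 0.0, 'width': 0.08558406463237936}
```

View pics/top0.png

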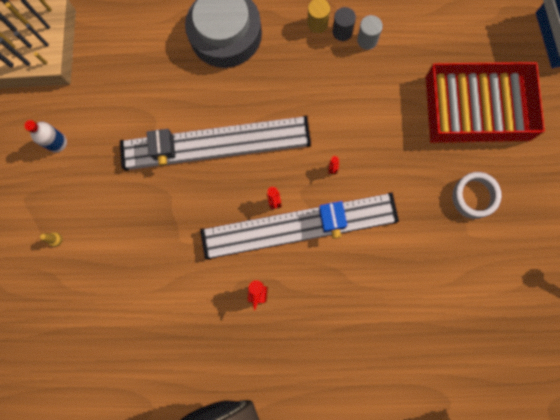

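View pics/side0.png

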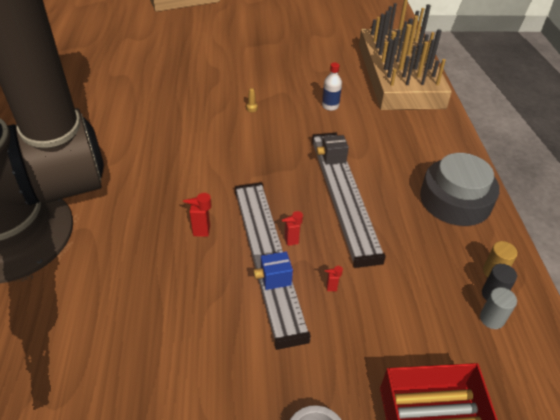

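The top view has +x up and +y to the left. The blue slide is at (333,216). The middle-sized red post is at (274,198), on the far side of the blue rail. The larger post at (257,293) and the smaller one at (334,165) are decoys.

```bash
python3 - <<'E'
from h import *
a=np.load('top0.npy')[170:270,190:410]; b=np.load('side0.npy')[180:350,230:350]
a=cv2.resize(a,(792,360),interpolation=cv2.INTER_CUBIC); save(a,'ca.png')
b=cv2.resize(b,(420,595),interpolation=cv2.INTER_CUBIC); save(b,'cb.png')
for n in('top','side'):
    i=np.load(n+'0.npy'); c=cal(n); h=cv2.cvtColor(i,cv2.COLOR_RGB2HSV)
    for nm,m in(('blue',(h[...,0]>105)&(h[...,0]<130)&(h[...,1]>150)&(h[...,2]>60)),('red',((h[...,0]<3)|(h[...,0]>175))&(h[...,1]>200)&(h[...,2]>90))):
        k,l,s,ce=cv2.connectedComponentsWithStats(m.astype(np.uint8))
        for j in range(1,k):
            if 60<s[j,4]<1500: print(n,nm,s[j],ce[j].round(1),onz(c,ce[j],.06).round(4))
E
```

```text
top blue [ 50 132  13  17  94] [ 57.3 140.8] [0.6188 0.3408 0.06  ]
top blue [334 202  13  26 210] [339.7 214.7] [ 0.4753 -0.1514  0.06  ]
top blue [320 205  14  27 255] [326.1 217.7] [ 0.4708 -0.1285  0.06  ]
top red [449  63  89  15 184] [498.9  65. ] [ 0.7376 -0.4456  0.06  ]
top red [432  64  16  71 220] [435.9  94.7] [ 0.6832 -0.3277  0.06  ]
top red [491  75  52  60 413] [522.9 113. ] [ 0.6476 -0.4799  0.06  ]
top red [ 26 121  11  11  80] [ 30.8 125.9] [0.6484 0.3924 0.06  ]
top red [441 130  47   6 102] [465.3 133.2] [ 0.6124 -0.374   0.06  ]
top red [330 157   8  16  91] [333.6 164.8] [ 0.5613 -0.1441  0.06  ]
top red [268 188  12  20 170] [273.6 197.7] [ 0.5068 -0.041   0.06  ]
top red [249 281  17  25 300] [256.6 292.6] [ 0.3487 -0.0104  0.06  ]
side blue [262 253  25  10 147] [273.5 257.1] [ 0.4718 -0.1243  0.06  ]
side blue [264 263  28  26 555] [277.6 275. ] [ 0.4761 -0.1603  0.06  ]
side red [185 194  25  42 680] [199.4 213.9] [ 0.3501 -0.0236  0.06  ]
side red [287 212  15  15 118] [294.7 218.6] [ 0.5131 -0.0415  0.06  ]
side red [327 267  15  10 105] [334.8 271.9] [ 0.5662 -0.1584  0.06  ]
side red [328 279  10  12 100] [332.3 284.1] [ 0.5591 -0.1816  0.06  ]
side red [406 414  70   6  91] [439.5 417.3] [ 0.6696 -0.3982  0.06  ]
```

View pics/ca.png

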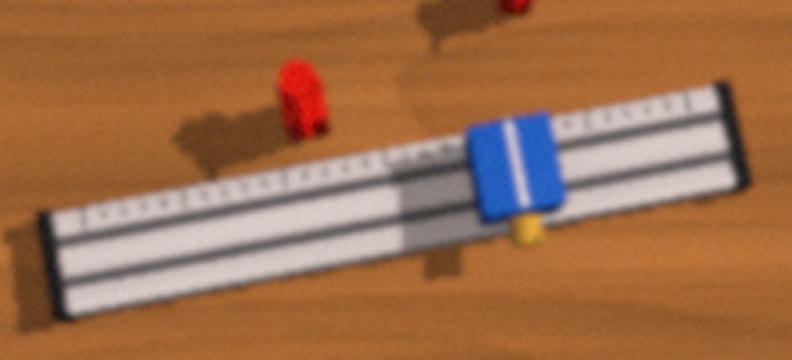

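View pics/cb.png

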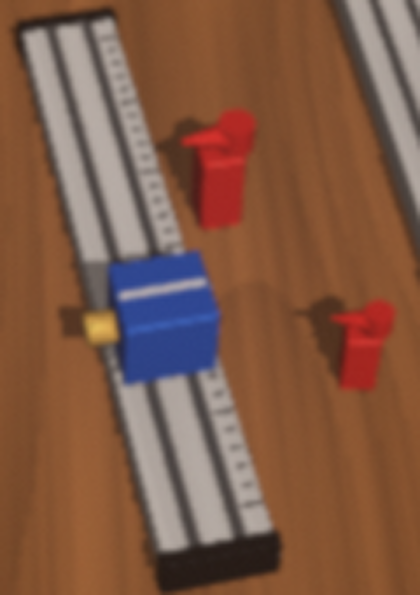

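```bash
python3 - <<'E'
from h import *
t=cal('top');s=cal('side')
A=lambda u,v:((u+.5)/3.6-.5+190,(v+.5)/3.6-.5+170)
B=lambda u,v:((u+.5)/3.5-.5+230,(v+.5)/3.5-.5+180)
R0=onz(t,A(738,136),.0235);R1=onz(t,A(51,266),.0235);d=R1-R0;print('rail',R0,R1,np.linalg.norm(d));
S0=onz(s,B(218,555),.0235); S1=onz(s,B(66,20),.0235);print('rail side',S0,S1)
d/=np.linalg.norm(d);yaw=np.arctan2(-d[0],d[1]);n=np.array([d[1],-d[0],0]);print('d',d,'deg',np.degrees(yaw))
Lt=onz(t,A(516,163),.065);Ls=onz(s,B(162,290),.065);print('line',Lt,Ls)
Ts=onz(s,B(182,141),.058);print('tip side',Ts,'in top',proj(t,Ts),'crop',(proj(t,Ts)-[190,170])*3.6)
for P in(Lt,Ls,Ts):print('along',(P-R0)@d,'across',(P-R0)@n)
E
```

```text
rail [ 0.49117383 -0.25119197  0.0235    ] [0.43510445 0.08381932 0.0235    ] 0.33967093209695154
rail side [ 0.49255377 -0.25133551  0.0235    ] [0.4366367  0.08285324 0.0235    ]
d [-0.16506971  0.9862819   0.        ] deg 9.501284082102192
line [ 0.47448254 -0.13981263  0.065     ] [ 0.47464545 -0.13940513  0.065     ]
tip side [ 0.49062043 -0.04189774  0.058     ] in top [274.33641041 207.36936001] crop [303.61107746 134.52969604]
along 0.1126066555383024 across 0.0019230347023112167
along 0.11298167110439639 across 0.002150976987939774
along 0.20651446415397115 across 0.03400232941099147
```

Both views agree. The line is about 94 mm short of the tip, and the rail is turned about 9.5°. I'll move in behind the slide with the gripper shut.

send_rows --increments '[[[1,0.27,-0.126,0,0,0,0],[1,0.27,-0.126,0,0,0,0],[1,0.27,-0.126,0,0,0,0],[1,0.27,-0.126,0,0,0,0],[1,0.27,-0.126,0,0,0,0],[1,0.27,-0.126,0,0,0,0],[1,0.27,-0.126,0,0,0,0],[1,0.27,-0.126,0,0,0,0]]]' --force 40

```text
time: 0.9
tcp_pos: [0.3806, -0.2921, 0.231]
tool_rot: [-0.0, 0.985, 0.171, -0.0]
contact_force: [0.0, -0.3, -0.3]
width: 0.0001
gripper_force: 0.0
```

send_rows --increments '[[[1,0.27,-0.126,0,0,0,0],[1,0.27,-0.126,0,0,0,0],[1,0.27,-0.126,0,0,0,0],[1,0.27,-0.126,0,0,0,0],[1,0,0,0.2,0,0,0.028],[1,0,0,0.2,0,0,0.028],[1,0,0,0,0,0,0],[1,0,0,0,0,0,0]]]'

```text
time: 1.7
tcp_pos: [0.4812, -0.1927, 0.1832]
tool_rot: [-0.0, 0.996, 0.084, -0.001]
contact_force: [-0.6, -0.4, -0.1]
width: 0.0003
gripper_force: 0.0
```

```bash
cat >> h.py <<'E'
R0=np.array([.4912,-.2512,0]);D=np.array([-.16507,.98628,0]);N=np.array([.98628,.16507,0])
def tool():
    from scipy.spatial.transform import Rotation as Ro
    s=bot.sense(); q=s['tool_rot']; R=Ro.from_quat([q[1],q[2],q[3],q[0]]).as_matrix(); p=s['tcp_pos']
    print('t %.2f'%s['time'],'tcp',p.round(4),'along %.4f across %.4f'%((p-R0)@D,(p-R0)@N),'R',R.round(3).tolist(),'w',round(s['width'],4),'F',s['contact_force'].round(1))
    print('D in tool',(R.T@D).round(4),'N in tool',(R.T@N).round(4)); return p,R
E
python3 -c "from h import *;tool()"
```

```text
t 1.70 tcp [ 0.4812 -0.1927  0.1832] along 0.0593 across -0.0002 R [[0.986, 0.168, -0.001], [0.168, -0.986, 0.001], [-0.001, -0.001, -1.0]] w 0.0003 F [-0.6 -0.4 -0.1]
D in tool [ 3.e-03 -1.e+00  8.e-04] N in tool [ 1.      0.003  -0.0012]
```

send_rows --increments '[[[1,0.0125,0,0.24,0,0,0],[1,0,0,0.24,0,0,0],[1,0,0,0.24,0,0,0],[1,0,0,0.24,0,0,0],[1,0,0,0.24,0,0,0],[1,0,0,0,0,0,0],[1,0,0,0,0,0,0]]]'

```text
time: 2.4
tcp_pos: [0.4836, -0.1931, 0.0407]
tool_rot: [0.0, 0.997, 0.084, 0.0]
contact_force: [1.3, -0.4, 0.3]
width: 0.0001
gripper_force: 0.0
```

```bash
python3 - <<'E'
from h import *
tool(); 
for n in('top','side'): i=bot.capture(n); np.save(n+'1.npy',i); 
save(i,'side1.png')
E
```

```text
t 2.40 tcp [ 0.4836 -0.1931  0.0407] along 0.0586 across 0.0021 R [[0.986, 0.166, 0.001], [0.166, -0.986, -0.0], [0.001, 0.0, -1.0]] w 0.0001 F [ 1.3 -0.4  0.3]
D in tool [ 1.4e-03 -1.0e+00 -4.0e-04] N in tool [1.0e+00 1.4e-03 6.0e-04]
```

View pics/side1.png

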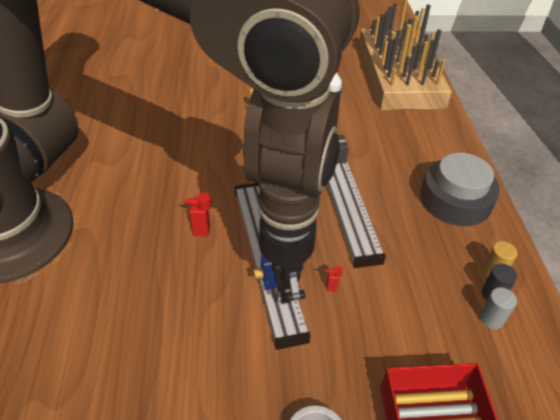

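send_rows --increments '[[[1,0,-0.08,0,0,0,0],[1,0,-0.08,0,0,0,0],[1,0,-0.08,0,0,0,0],[1,0,-0.08,0,0,0,0],[1,0,0,0,0,0,0],[1,0,0,0,0,0,0]]]'

```text
time: 3.1
tcp_pos: [0.4771, -0.1543, 0.0399]
tool_rot: [0.0, 0.996, 0.084, 0.001]
contact_force: [0.7, -1.4, 0.3]
width: 0.0003
gripper_force: 0.5
```

send_rows --increments '[[[1,0,0.1,0,0,0,0],[1,0,0.1,0,0,0,0],[1,0,0,0,0,0,0],[1,0,0,0,0,0,0]]]'

```text
time: 3.5
tcp_pos: [0.4805, -0.179, 0.0389]
tool_rot: [-0.0, 0.997, 0.083, -0.0]
contact_force: [-0.5, 0.2, -0.3]
width: -0.0002
gripper_force: 0.0
```

```bash
python3 - <<'E'
from h import *
tool(); 
ims=[]
for n in('side','top','wrist'): i=bot.capture(n); np.save(n+'2.npy',i); ims.append(i)
save(cv2.resize(np.hstack([ims[1],ims[2]]),(800,300),interpolation=cv2.INTER_AREA),'tw2.png')
i=ims[0]; h=cv2.cvtColor(i,cv2.COLOR_RGB2HSV);m=(h[...,0]>105)&(h[...,0]<130)&(h[...,1]>150)&(h[...,2]>60)
k,l,s,ce=cv2.connectedComponentsWithStats(m.astype(np.uint8))
for j in range(1,k):
  if s[j,4]>30: print(s[j],ce[j])
E
```

```text
t 3.50 tcp [ 0.4805 -0.179   0.0389] along 0.0730 across 0.0014 R [[0.986, 0.165, -0.001], [0.165, -0.986, 0.001], [-0.001, -0.001, -1.0]] w -0.0002 F [-0.5  0.2 -0.3]
D in tool [-4.e-04 -1.e+00  8.e-04] N in tool [ 1.e+00 -4.e-04 -6.e-04]
```

View pics/tw2.png

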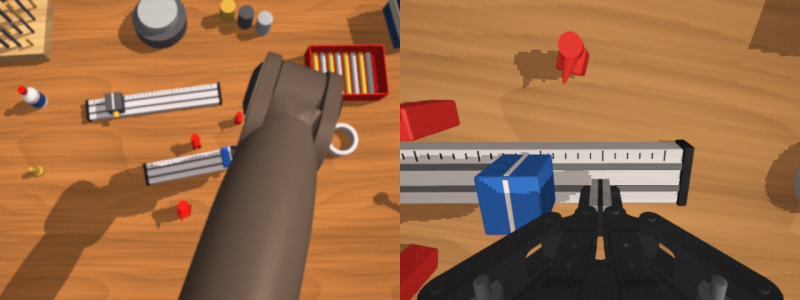

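```bash
python3 - <<'E'
from h import *
c=cal('wrist'); i=np.load('wrist2.npy'); save(cv2.resize(i[120:350,0:300],(780,598),interpolation=cv2.INTER_CUBIC),'w2c.png')
print(c[0],-c[4][:3,:3].T@c[4][:3,3], c[4][:3,:3].round(3).tolist())
# predicted pixels
Dd,Nn=D,N; C=R0+N*.002
for a in(.1228,.1328): print(a,(proj(c,C+D*a+[0,0,.065])-[0,120])*2.6)
T=np.array([.4906,-.0419,.058]);print('tip',(proj(c,T)-[0,120])*2.6)
E
```

```text
294.69646298505637 [ 0.55998234 -0.16557273  0.18203987] [[0.166, -0.986, -0.001], [0.935, 0.158, -0.317], [0.313, 0.052, 0.948]]
0.1228 [448.34888316 442.65830315]
0.1328 [391.83124314 442.71865292]
tip [-49.25630929 260.06817811]
```

View pics/w2c.png

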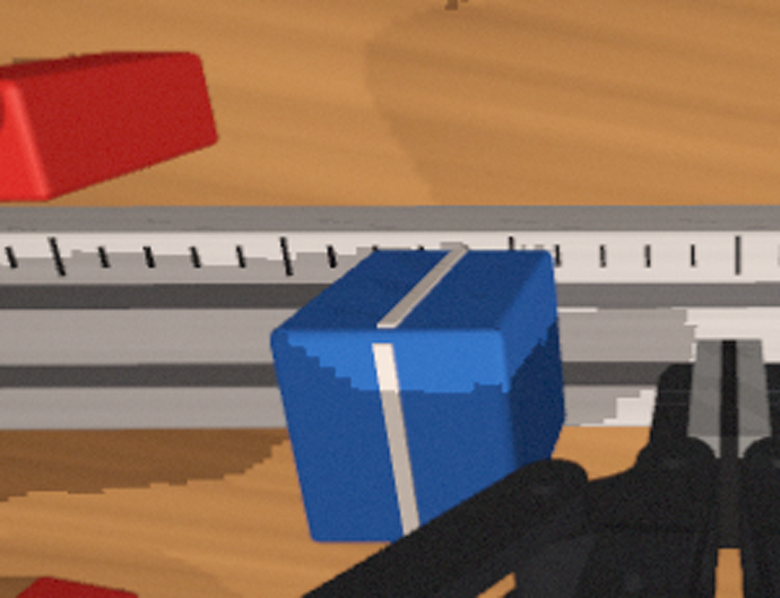

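The wrist view shows the top line at about crop column 397. That puts the line at 0.132 along the rail, so it moved 19 mm, and the finger contact offset is about 34 mm. About 74 mm remain. Next are taps 2 and 3.

send_rows --increments '[[[1,0,-0.08,0,0,0,0],[1,0,-0.08,0,0,0,0],[1,0,-0.08,0,0,0,0],[1,0,-0.08,0,0,0,0],[1,0,-0.08,0,0,0,0],[1,0,0,0,0,0,0],[1,0,0.1,0,0,0,0],[1,0,0,0,0,0,0]]]'

```text
time: 4.45
tcp_pos: [0.4753, -0.1436, 0.0395]
tool_rot: [-0.0, 0.997, 0.083, 0.0]
contact_force: [0.2, 0.3, -0.7]
width: -0.0001
gripper_force: 0.0
```

send_rows --increments '[[[1,0,0,0,0,0,0],[1,0,0,0,0,0,0],[1,0,0,0,0,0,0]]]'

```text
time: 4.75
tcp_pos: [0.4747, -0.143, 0.0392]
tool_rot: [-0.0, 0.997, 0.083, -0.0]
contact_force: [0.2, 0.2, -0.8]
width: -0.0002
gripper_force: 0.0
```

send_rows --increments '[[[1,0,-0.075,0,0,0,0],[1,0,-0.075,0,0,0,0],[1,0,-0.075,0,0,0,0],[1,0,-0.075,0,0,0,0],[1,0,0,0,0,0,0],[1,0,0.1,0,0,0,0],[1,0,0,0,0,0,0],[1,0,0,0,0,0,0]]]'

```text
time: 5.55
tcp_pos: [0.4708, -0.1195, 0.0393]
tool_rot: [-0.0, 0.997, 0.083, -0.0]
contact_force: [-0.8, 0.1, 0.0]
width: -0.0
gripper_force: 0.0
```

```bash
cat >> h.py <<'E'
def linepos(tag):
    """white line along the rail from the wrist picture: pale pixels between blue ones on the top face"""
    c=cal('wrist'); i=bot.capture('wrist'); np.save(tag+'.npy',i); g=i.astype(int)
    P=lambda a,x,z: proj(c,R0+N*(.002+x)+D*a+[0,0,z]); A=np.arange(.10,.25,.0002); out=[]
    for x in np.arange(-.008,.0181,.002):
        px=np.array([P(a,x,.065) for a in A],np.float32)
        v=cv2.remap(i,px[None,:,0].copy(),px[None,:,1].copy(),cv2.INTER_LINEAR)[0].astype(int)
        blue=(v[:,2]-v[:,0]>50); pale=(abs(v[:,2]-v[:,0])<40)&(v.min(1)>90)
        b=A[blue]
        if len(b)<20: continue
        w=A[pale&(A>b.min()+.01)&(A<b.max()-.005)]; out.append((round(x,3),b.min().round(4),b.max().round(4),w.mean().round(4) if len(w) else None,len(w)))
    for o in out: print(*o)
    return c,i
E
python3 - <<'E'
from h import *
tool(); c,i=linepos('w3')
T=np.array([.4906,-.0419,.058]);p=proj(c,T);print('tip',p)
x,y=int(p[0]),int(p[1]); x0=max(0,x-130);y0=max(0,y-100); print(x0,y0)
save(cv2.resize(i[y0:y0+200,x0:x0+260],None,fx=3,fy=3,interpolation=cv2.INTER_CUBIC),'w3.png')
E
```

```text
t 5.55 tcp [ 0.4708 -0.1195  0.0393] along 0.1332 across 0.0016 R [[0.986, 0.165, -0.0], [0.165, -0.986, 0.001], [0.0, -0.001, -1.0]] w -0.0 F [-0.8  0.1  0. ]
D in tool [ 2.e-04 -1.e+00  7.e-04] N in tool [1.e+00 2.e-04 0.e+00]
-0.008 0.175 0.1986 None 0
-0.006 0.1562 0.1984 0.1798 17
-0.004 0.1556 0.1986 0.1798 17
-0.002 0.1552 0.1986 0.1798 17
0.0 0.1546 0.1986 0.1798 17
0.002 0.1542 0.1986 0.1798 17
0.004 0.1536 0.1988 0.1798 17
0.006 0.1532 0.1986 0.1799 16
0.008 0.1532 0.1988 0.1798 17
0.01 0.1532 0.1988 0.1799 16
0.012 0.1532 0.1988 0.1799 16
0.014 0.1532 0.1988 0.18 17
0.016 0.1532 0.1988 0.1799 16
0.018 0.1532 0.1988 0.18 17
tip [116.2686116  220.28384005]
0 120
```

View pics/w3.png

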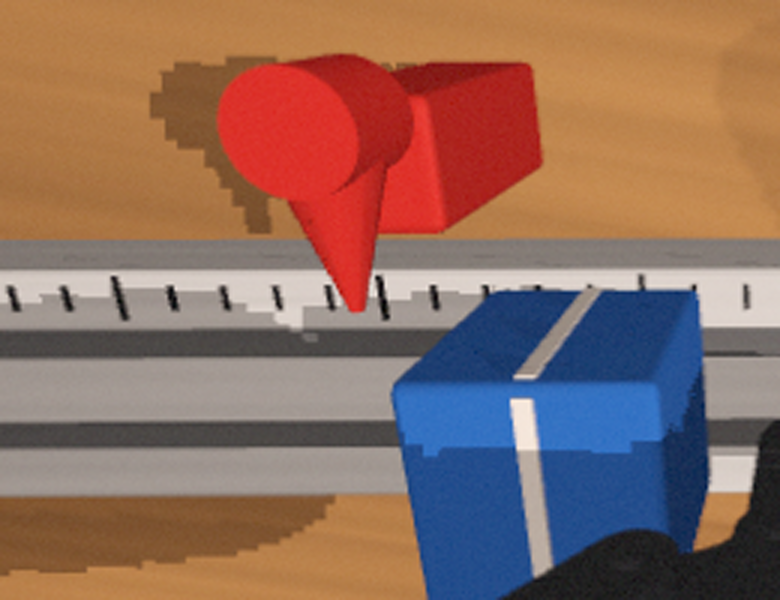

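The wrist view shows the cone tip at crop (356,311), which is full pixel (118.3,223.3). The line is at 0.180.

```bash
python3 - <<'E'
from h import *
c=cal('wrist'); P=onz(c,((356.5)/3-.5,120+311.5/3-.5),.058); print(P,(P-R0)@D,(P-R0)@N)
E
```

```text
[ 0.48918479 -0.04272098  0.058     ] 0.20595134036180202 0.032426074218191644
```

send_rows --increments '[[[1,0,-0.07,0,0,0,0],[1,0,-0.07,0,0,0,0],[1,0,-0.07,0,0,0,0],[1,0,0,0,0,0,0],[1,0,0,0,0,0,0],[1,0,0.1,0,0,0,0],[1,0,0,0,0,0,0],[1,0,0,0,0,0,0]]]'

```text
time: 6.4
tcp_pos: [0.4686, -0.1066, 0.0393]
tool_rot: [-0.0, 0.997, 0.083, -0.0]
contact_force: [-0.7, -0.5, -0.3]
width: 0.0001
gripper_force: 0.0
```

```bash
cat >> h.py <<'E'
def look(tag):
    """gap line to tip, wrist view; tip = lowest red pixel near the expected place"""
    tool(); c,i=linepos(tag); g=i.astype(int); p=proj(c,[.4892,-.0427,.058])
    m=(g[...,0]>110)&(g[...,1]<80)&(g[...,2]<80); yy,xx=np.nonzero(m); k=(abs(xx-p[0])<12)&(abs(yy-p[1])<12); yy,xx=yy[k],xx[k]
    b=yy.max(); u=xx[yy>=b-1].mean(); P=onz(c,(u,b+.3),.058); print('tip px',p.round(1),u,b,'along %.4f across %.4f'%((P-R0)@D,(P-R0)@N))
E
python3 -c "from h import *;look('w4')"
```

```text
t 6.40 tcp [ 0.4686 -0.1066  0.0393] along 0.1463 across 0.0016 R [[0.986, 0.165, -0.0], [0.165, -0.986, 0.001], [0.0, -0.001, -1.0]] w 0.0001 F [-0.7 -0.5 -0.3]
D in tool [ 1.e-04 -1.e+00  5.e-04] N in tool [1.e+00 1.e-04 0.e+00]
-0.008 0.1882 0.2118 None 0
-0.006 0.1694 0.2116 0.193 17
-0.004 0.1688 0.2116 0.193 17
-0.002 0.1682 0.2118 0.193 17
0.0 0.1678 0.2116 0.193 17
0.002 0.1672 0.2118 0.193 17
0.004 0.1666 0.2118 0.193 17
0.006 0.1664 0.2118 0.193 17
0.008 0.1664 0.2118 0.193 17
0.01 0.1662 0.2118 0.193 17
0.012 0.1662 0.2118 0.193 17
0.014 0.1664 0.212 0.193 17
0.016 0.1664 0.212 0.193 17
0.018 0.1664 0.212 0.193 17
tip px [147.3 223.5] 148.0 223 along 0.2056 across 0.0325
```

send_rows --increments '[[[1,0,-0.06,0,0,0,0],[1,0,-0.06,0,0,0,0],[1,0,-0.04,0,0,0,0],[1,0,0,0,0,0,0],[1,0,0,0,0,0,0],[1,0,0.1,0,0,0,0],[1,0,0,0,0,0,0],[1,0,0,0,0,0,0]]]'

```text
time: 7.25
tcp_pos: [0.4675, -0.0994, 0.0393]
tool_rot: [-0.0, 0.997, 0.083, 0.0]
contact_force: [-1.0, 0.4, 0.0]
width: -0.0005
gripper_force: 0.0
```

```bash
python3 -c "from h import *;look('w5')" | grep -v '^0.01\|^-0.00'
```

```text
t 7.25 tcp [ 0.4675 -0.0994  0.0393] along 0.1537 across 0.0017 R [[0.986, 0.165, 0.0], [0.165, -0.986, 0.001], [0.0, -0.001, -1.0]] w -0.0005 F [-1.   0.4  0. ]
D in tool [ 2.e-04 -1.e+00  7.e-04] N in tool [1.e+00 2.e-04 1.e-04]
0.0 0.1748 0.2186 0.1999 16
0.002 0.1744 0.2186 0.1998 17
0.004 0.1738 0.2188 0.1999 16
0.006 0.1734 0.2186 0.2 17
0.008 0.1734 0.2188 0.1998 17
tip px [163.5 223.5] 164.0 223 along 0.2057 across 0.0325
```

send_rows --increments '[[[1,0,-0.06,0,0,0,0],[1,0,-0.04,0,0,0,0],[1,0,-0.03,0,0,0,0],[1,0,0,0,0,0,0],[1,0,0,0,0,0,0],[1,0,0.1,0,0,0,0],[1,0,0,0,0,0,0],[1,0,0,0,0,0,0]]]'

```text
time: 8.1
tcp_pos: [0.4669, -0.0958, 0.0393]
tool_rot: [-0.0, 0.997, 0.083, 0.0]
contact_force: [-0.0, -0.6, 0.9]
width: -0.0
gripper_force: 0.0
```

```bash
python3 - <<'E'
from h import *
look('w6'); i=np.load('w6.npy'); save(cv2.resize(i[150:320,70:290],None,fx=3.5,fy=3.5,interpolation=cv2.INTER_CUBIC),'w6.png')
E
```

```text
t 8.10 tcp [ 0.4669 -0.0958  0.0393] along 0.1573 across 0.0017 R [[0.986, 0.165, 0.0], [0.165, -0.986, 0.001], [0.0, -0.001, -1.0]] w -0.0 F [-0.  -0.6  0.9]
D in tool [ 2.e-04 -1.e+00  8.e-04] N in tool [1.e+00 2.e-04 2.e-04]
-0.008 0.1992 0.2218 None 0
-0.006 0.1798 0.222 0.2032 17
-0.004 0.1792 0.222 0.2032 17
-0.002 0.1788 0.222 0.2032 17
0.0 0.1782 0.222 0.2032 17
0.002 0.1776 0.222 0.2032 17
0.004 0.177 0.222 0.2032 17
0.006 0.1768 0.2222 0.2032 17
0.008 0.1768 0.2222 0.2033 16
0.01 0.1768 0.2222 0.2032 17
0.012 0.1766 0.2222 0.2033 16
0.014 0.1768 0.2222 0.2032 17
0.016 0.1768 0.2222 0.2033 16
0.018 0.1768 0.2222 0.2033 16
tip px [171.5 223.5] 172.27272727272728 223 along 0.2056 across 0.0326
```

View pics/w6.png

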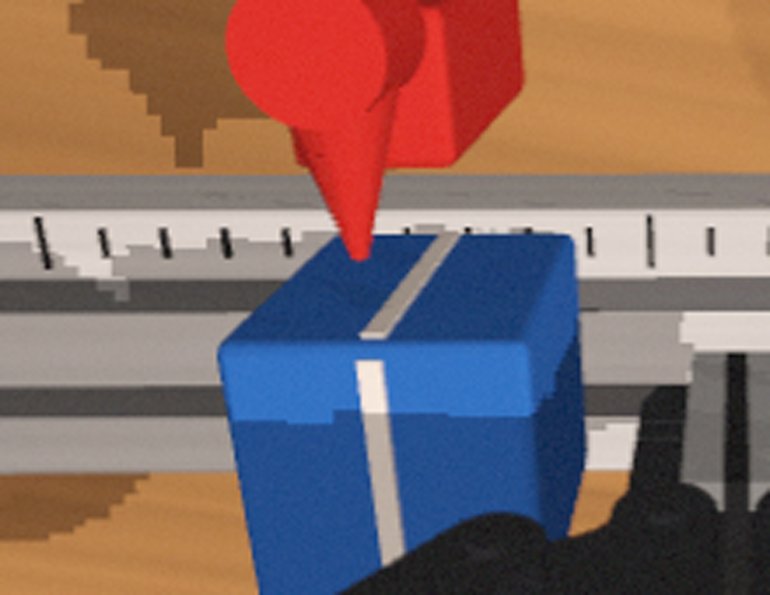

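send_rows --increments '[[[1,0,-0.06,0,0,0,0],[1,0,-0.035,0,0,0,0],[1,0,-0.015,0,0,0,0],[1,0,0,0,0,0,0],[1,0,0,0,0,0,0],[1,0,0.1,0,0,0,0],[1,0,0,0,0,0,0],[1,0,0,0,0,0,0]]]'

```text
time: 8.95
tcp_pos: [0.4667, -0.0946, 0.0393]
tool_rot: [-0.0, 0.997, 0.083, 0.0]
contact_force: [0.9, 0.9, -0.3]
width: -0.0001
gripper_force: 0.0
```

```bash
python3 -c "from h import *;look('w7')" | grep -v '^0.01\|^-0.00'
```

```text
t 8.95 tcp [ 0.4667 -0.0946  0.0393] along 0.1585 across 0.0017 R [[0.986, 0.165, 0.0], [0.165, -0.986, 0.001], [0.0, -0.001, -1.0]] w -0.0001 F [ 0.9  0.9 -0.3]
D in tool [ 2.e-04 -1.e+00  8.e-04] N in tool [1.e+00 2.e-04 2.e-04]
0.0 0.1794 0.223 0.2043 16
0.002 0.1788 0.223 0.2044 17
0.004 0.1782 0.2232 0.2043 16
0.006 0.178 0.2232 0.2044 17
0.008 0.178 0.2232 0.2044 17
tip px [174.2 223.6] 175.0 224 along 0.2057 across 0.0321
```

send_rows --increments '[[[1,0,0.05,-0.3,0,0,0],[1,0,0,-0.3,0,0,0],[1,0,0,-0.3,0,0,0],[1,0,0.35,0,0,0,0],[1,-0.2,0.35,0,0,0,0],[1,-0.25,0.3,0,0,0,0],[1,-0.25,0.3,0,0,0,0],[1,-0.25,0.3,0,0,0,0]]]'

```text
time: 9.8
tcp_pos: [0.3861, -0.3098, 0.1474]
tool_rot: [-0.0, 0.997, 0.084, 0.0]
contact_force: [-0.1, -0.5, 0.5]
width: -0.0003
gripper_force: 0.0
```

send_rows --increments '[[[1,-0.25,0.3,0,0,0,0],[1,-0.25,0.3,0,0,0,0],[1,0,0,0,0,0,0],[1,0,0,0,0,0,0]]]'

```text
time: 10.2
tcp_pos: [0.3391, -0.3901, 0.1471]
tool_rot: [-0.0, 0.997, 0.082, 0.0]
contact_force: [0.8, 1.1, 1.3]
width: -0.0
gripper_force: 0.0
```

```bash
python3 - <<'E'
from h import *
tool()
a=bot.capture('top'); b=bot.capture('side'); np.save('top8.npy',a); np.save('side8.npy',b)
a=cv2.resize(a[175:245,235:315],(400,350),interpolation=cv2.INTER_CUBIC); b=cv2.resize(b[190:260,235:315],(400,350),interpolation=cv2.INTER_CUBIC)
save(np.hstack([a,b]),'c8.png')
E
```

```text
t 10.20 tcp [ 0.3391 -0.3901  0.1471] along -0.1119 across -0.1729 R [[0.987, 0.164, 0.0], [0.164, -0.987, 0.001], [0.0, -0.001, -1.0]] w -0.0 F [0.8 1.1 1.3]
D in tool [-1.6e-03 -1.0e+00  9.0e-04] N in tool [ 1.0e+00 -1.6e-03  2.0e-04]
```

View pics/c8.png

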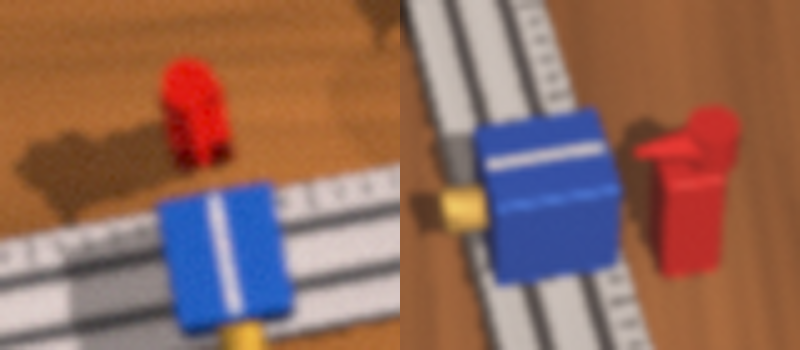

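In the side half, the line runs from (87,165) to (203,148), and the tip is at (236,153).

```bash
python3 - <<'E'
from h import *
s=cal('side');t=cal('top')
B=lambda u,v:((u+.5)/5-.5+235,(v+.5)/5-.5+190)
A=lambda u,v:((u+.5)/5-.5+235,(v+.5)/5-.5+175)
for nm,c,uv,z in(('l0',s,B(87,165),.065),('l1',s,B(203,148),.065),('tip',s,B(236,153),.058),('tl0',t,A(213,192),.065),('tl1',t,A(233,312),.065)):
    P=onz(c,uv,z);print(nm,P.round(4),((P-R0)@D).round(4),((P-R0)@N).round(4))
E
```

```text
l0 [ 0.4396 -0.0524  0.065 ] 0.2046 -0.018
l1 [ 0.4792 -0.0462  0.065 ] 0.2041 0.022
tip [ 0.4908 -0.0425  0.058 ] 0.2059 0.0341
tl0 [ 0.4799 -0.0468  0.065 ] 0.2035 0.0226
tl1 [ 0.4394 -0.0528  0.065 ] 0.2043 -0.0183
```

About 1.3 mm remain: wrist 1.3, side about 1.5 ± 0.5. I'm going back for one last fine tap.

send_rows --increments '[[[1,0.182,-0.27,0,0,0,0],[1,0.182,-0.27,0,0,0,0],[1,0.182,-0.27,0,0,0,0],[1,0.182,-0.27,0,0,0,0],[1,0.182,-0.27,0,0,0,0],[1,0.182,-0.27,0,0,0,0],[1,0.182,-0.27,0,0,0,0],[1,0.182,-0.27,0,0,0,0]]]'

```text
time: 11.1
tcp_pos: [0.4695, -0.1016, 0.1476]
tool_rot: [-0.0, 0.996, 0.085, 0.0]
contact_force: [0.8, -0.5, 0.7]
width: 0.0002
gripper_force: 0.0
```

send_rows --increments '[[[1,0,0,0,0,0,0],[1,0,0,0.3,0,0,0],[1,0,0,0.3,0,0,0],[1,0,0,0.3,0,0,0],[1,0,0,0,0,0,0],[1,0,0,0,0,0,0],[1,0,0,0,0,0,0]]]'

```text
time: 11.8
tcp_pos: [0.4704, -0.105, 0.0414]
tool_rot: [0.0, 0.996, 0.084, 0.001]
contact_force: [0.1, 0.5, 0.3]
width: 0.0001
gripper_force: 0.0
```

```bash
python3 -c "from h import *;look('w9')" | grep -v '^0.01\|^-0.00'
```

```text
t 11.80 tcp [ 0.4704 -0.105   0.0414] along 0.1476 across 0.0036 R [[0.986, 0.167, 0.003], [0.167, -0.986, -0.001], [0.003, 0.001, -1.0]] w 0.0001 F [0.1 0.5 0.3]
D in tool [ 0.0016 -1.     -0.0011] N in tool [1.     0.0016 0.0027]
0.0 0.1774 0.223 0.2044 17
0.002 0.1766 0.223 0.2044 17
0.004 0.1758 0.2232 0.2044 17
0.006 0.1754 0.2232 0.2044 17
0.008 0.1754 0.2232 0.2044 17
tip px [152.8 225.6] 153.28571428571428 226 along 0.2058 across 0.0321
```

send_rows --increments '[[[1,0,-0.07,0,0,0,0],[1,0,-0.07,0,0,0,0],[1,0,-0.03,0,0,0,0],[1,0,0,0,0,0,0],[1,0,0,0,0,0,0],[1,0,0,0,0,0,0]]]'

```text
time: 12.45
tcp_pos: [0.4657, -0.0849, 0.0393]
tool_rot: [0.0, 0.997, 0.083, -0.0]
contact_force: [-0.2, 0.1, 0.1]
width: -0.0
gripper_force: 0.0
```

```bash
python3 -c "from h import *;look('w10')" | grep -v '^0.01\|^-0.00'
```

```text
t 12.45 tcp [ 0.4657 -0.0849  0.0393] along 0.1683 across 0.0023 R [[0.986, 0.166, -0.0], [0.166, -0.986, -0.0], [-0.0, 0.0, -1.0]] w -0.0 F [-0.2  0.1  0.1]
D in tool [ 1.e-03 -1.e+00 -1.e-04] N in tool [ 1.     0.001 -0.   ]
0.0 0.1836 0.223 0.2042 17
0.002 0.1826 0.223 0.2042 17
0.004 0.1822 0.2232 0.2042 17
0.006 0.1818 0.2232 0.2042 17
0.008 0.1814 0.2232 0.2044 17
tip px [196.  224.9] 197.0 225 along 0.2055 across 0.0322
```

send_rows --increments '[[[1,0,-0.0175,0,0,0,0],[1,0,-0.01,0,0,0,0],[1,0,0,0,0,0,0],[1,0,0,0,0,0,0],[1,0,0,0,0,0,0]]]'

```text
time: 13.0
tcp_pos: [0.4652, -0.0821, 0.0393]
tool_rot: [0.001, 0.997, 0.083, -0.0]
contact_force: [0.6, -5.0, -1.6]
width: -0.0001
gripper_force: 2.5
```

```bash
python3 -c "from h import *;look('w11')" | grep -v '^0.01\|^-0.00'
```

```text
t 13.00 tcp [ 0.4652 -0.0821  0.0393] along 0.1710 across 0.0023 R [[0.986, 0.166, 0.0], [0.166, -0.986, -0.001], [-0.0, 0.001, -1.0]] w -0.0001 F [ 0.6 -5.  -1.6]
D in tool [ 6.0e-04 -1.0e+00 -1.2e-03] N in tool [ 1.e+00  6.e-04 -2.e-04]
0.0 0.186 0.2234 0.2046 17
0.002 0.185 0.2234 0.2046 17
0.004 0.1848 0.2234 0.2046 17
0.006 0.1844 0.2234 0.2046 17
0.008 0.1842 0.2234 0.2046 17
tip px [202.1 224.9] 203.0 225 along 0.2056 across 0.0322
```

send_rows --increments '[[[1,0,-0.0065,0,0,0,0],[1,0,0,0,0,0,0],[1,0,0,0,0,0,0],[1,0,0,0,0,0,0]]]'

```text
time: 13.45
tcp_pos: [0.4651, -0.0812, 0.0393]
tool_rot: [0.0, 0.997, 0.083, -0.0]
contact_force: [0.6, -5.3, -1.7]
width: 0.0002
gripper_force: 2.5
```

```bash
python3 -c "from h import *;look('w12')" | grep -v '^0.01\|^-0.00'
```

```text
t 13.45 tcp [ 0.4651 -0.0812  0.0393] along 0.1719 across 0.0023 R [[0.986, 0.166, 0.0], [0.166, -0.986, -0.001], [-0.0, 0.001, -1.0]] w 0.0002 F [ 0.6 -5.3 -1.7]
D in tool [ 7.e-04 -1.e+00 -9.e-04] N in tool [ 1.e+00  7.e-04 -1.e-04]
0.0 0.187 0.2242 0.2054 17
0.002 0.186 0.2242 0.2054 17
0.004 0.1856 0.2244 0.2055 16
0.006 0.1854 0.2244 0.2054 17
0.008 0.1852 0.2244 0.2054 17
tip px [204.1 224.9] 205.0 225 along 0.2056 across 0.0322
```

The line is now within about 0.2 mm of the tip. I'll back off, swing clear and check.

send_rows --increments '[[[1,0,0.1,0,0,0,0],[1,0,0.1,-0.1,0,0,0],[1,0,0,-0.3,0,0,0],[1,0,0,-0.3,0,0,0],[1,0,0.3,-0.2,0,0,0],[1,-0.2,0.35,0,0,0,0],[1,-0.25,0.3,0,0,0,0],[1,-0.25,0.3,0,0,0,0]]]'

```text
time: 14.3
tcp_pos: [0.4105, -0.2684, 0.1486]
tool_rot: [0.0, 0.997, 0.084, 0.001]
contact_force: [0.7, -0.8, -0.9]
width: 0.0
gripper_force: 0.0
```

send_rows --increments '[[[1,-0.25,0.3,0,0,0,0],[1,-0.25,0.3,0,0,0,0],[1,-0.25,0.3,0,0,0,0],[1,0,0,0,0,0,0],[1,0,0,0,0,0,0]]]'

```text
time: 14.8
tcp_pos: [0.3393, -0.3891, 0.1479]
tool_rot: [-0.0, 0.997, 0.082, 0.0]
contact_force: [0.6, -0.1, -0.7]
width: 0.0001
gripper_force: 0.0
```

```bash
python3 - <<'E'
from h import *
b=bot.capture('side'); b0=np.load('side8.npy')
save(np.hstack([cv2.resize(x[190:260,235:315],(400,350),interpolation=cv2.INTER_CUBIC) for x in(b0,b)]),'c13.png')
E
```

```text
(no output)
```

View pics/c13.png

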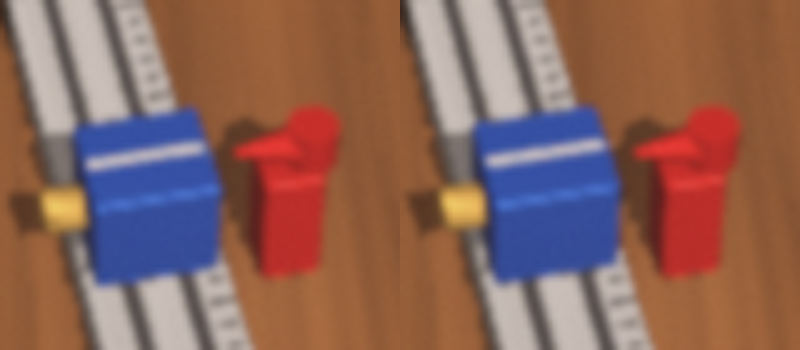

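The slide moved up about 3 px compared with the last side view. The line (87,162)–(203,145) is now level with the tip at (236,153), allowing for the height difference, and the arm is clear.

```bash
python3 -c "from rig import bot;print(bot.finish_job())"
```

```text
the job is handed in; nothing more can be done
None
```

The blue slide's white line rests about 0.2 mm short of the red pointer's tip by the wrist camera (camera calibration good to about 2 mm), moved there in seven taps; I never moved the arm to the grey slide, and the job is handed in.

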